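# Close up and lock the white cup row

## Robot

A 7-joint arm with a two-finger parallel gripper is mounted at the origin on the work surface. World frame = base frame: x ahead of the robot, y to its left, z up, the work surface at z = 0. Lengths are in m, angles in rad, forces in N, time in s.
With the tool pointing down it reaches from about 0.4 to 0.85 m from the base axis. Payload 10.4 kg.
Tool frame: the origin (TCP) lies at the very end of the fingers, on their centre line; the grasp point (between the pads) lies manip.grasp_offset behind it (manip.grasp_offset is the distance from the TCP to the grasp point, in m); z points along the fingers, x is the direction in which the jaws open and shut, and the axes are right-handed (so a half turn about z gives the same grasp; the last joint's range is limited). The gripper opens to 85 mm and grips with 20 to 120 N. Pads are 22 mm wide; open, the fingers measure 114 mm over their backs; the gripper's body (76 mm by 85 mm) begins 54 mm behind the grasp point. The pads swing forward as they close: fully open they stand 13 mm farther back than shut.
Start: joints at [-1.253, 0.332, -0.065, 1.46, 0.022, 1.35, -0.088], TCP at [0.209, 0.589, 0.231] pointing down, gripper open.
Joint ranges: [-2.6, 2.6], [-0.5, 2.12], [-1.47, 1.34], [0.16, 2.42], [-1.27, 4.41], [0.06, 2.06], [-2.6, 2.6]. Speed limits (rad/s): [2.22, 2.22, 2.79, 2.79, 3.14, 3.14, 3.14].

## Interface

Orientations are given as a unit quaternion [x, y, z, w].
In Python, from workcell import manip gives the robot as it stands.
- The arm moves only by the shell command python3 -m crank 'ROWS' [FORCE]. ROWS is JSON, a list that holds one entry, the list of rows, each a list of 7 numbers: the shift along the world's x, y, z in units of 60 mm (1.0 is 60 mm), then the turn, a rotation vector about the world's x, y, z in units of 5 degrees (1.0 is 5 degrees), then the finger opening in mm, from 0 to 85.4. A call has 1 to 8 rows; each row shifts and turns the commanded pose from where the row before left it; what a row does not reach is not made up. A row lasts 1/8 s, in which the tool goes at most 62.5 mm and 10.7 degrees, less where a joint would pass 70% of its speed; a pose out of reach is approached as far as the arm can. A call is refused whole if a number of a shift passes 1 or a number of a turn 1, either way. A call with a gripper value outside its range is refused whole. The fingers move at their own pace and stop on an object; FORCE is the grip in N (left out, the last holds). Time passes only in rows, so rows that do not move let the fingers close. It gives the time, the measured TCP pose, the force and the opening at its end, in the units of the state.
- manip.get_obs(): the state, without advancing time (a new reading comes with each control period).
- manip.camera(name): name is "scene" or "top" or "wrist"; returns (picture, depth): 420x560x3 uint8, blue, green, red; 420x560 float32, m along the optical axis (not along the pixel's ray), 0 where there is no reading.
- manip.get_calibration(name): a dict with "fx", "fy", "cx", "cy" (pixels), "k1" (the pictures are not rectified: a ray, as slopes to the right and down, at radius r is drawn at 1 + k1 r^2 times it, then the intrinsics apply), "rvec" (rotation vector, rad) and "tvec" (3), from world to camera coordinates, as OpenCV has them; the wrist camera has in their place "T_tool_cam" (4x4, takes a point from camera to tool coordinates, whose origin is the TCP and whose axes are the tool frame's). Camera axes: x right, y down, z forward; pixel columns grow to the right and rows downward; lengths in m; the calibration is good to about 2 mm. A picture is of the moment at which its call begins: read the wrist's pose just before it. get_calibration takes no time and is no camera call.
- manip.hand_in(): hands the job in, once; it reports no verdict.
The state is a dict: "clock": time; "joint_pos": joint angles; "joint_velocities": joint speeds; "tau": joint torques, N m; "position": TCP position; "ee_rot": TCP orientation; "ft_force": force on the tool from outside, world axes, zero at the start; "torque": the same for the moment, N m; "grip_width": opening from 0.0 (shut) to 1.0 (fully open).
Only numpy, scipy, OpenCV 4.12 (cv2) and the standard library are available. Lean on these libraries where they do the work, as an engineer would, in place of code of your own. Each camera call takes 0.05 s, during which the arm holds its last target.

## Task

In the holder with the white paper cups, slide the stop along its rail until it just touches or almost touches the cups, then turn its red clamp knob a quarter turn clockwise to lock it there and let go. Leave the holder with the brown cups as it is.

Things in the scene. Friction and masses are not known exactly. Their poses are not given: they have to be found in the camera images.
- white_grip (a point): Red clamp knob on top of the white-cup holder's stop: upright bar 42 mm long, 14 thick, 32 tall, standing on a disc. Point on its turning axis, 7 mm below the bar's top, 15 mm above the disc, 85 mm above the counter. x along the bar, y across it (the 14 mm to grip), z up. Holding the knob one can slide the stop (2 N) and then turn it in the same grasp. Cups start 64 mm sideways of it, 97 mm tall.
- white_knob (a joint): Turn of that knob, rad, growing clockwise seen from above: 0 free, bar along the rail; 1.57 end stop, bar across the rail, locked. Bring the stop to its place while the knob is still free. The clamp's grip on the rail is not simulated: the stop slides at about 2 N at any turn, so keep it in place while turning. Turning takes about 0.1 Nm; it stays where it is left. Starts at 0 to 0.2.
- white_face (a point): Centre of the front of the white plate (112 mm wide, 40 to 96 mm above the counter) that the stop carries across the white cups' lane; 56 mm above the counter, 50 mm ahead of the knob's axis and 105 mm to its left. x is the level direction in which the stop slides towards the cups, z up. The stop moves only along x, 150 mm in all.
- white_cups_end (a point): Centre of the near end, facing the plate, of the row of white paper cups: nested stack 81 mm in diameter, 110 mm long, 0.12 kg, loose in a wire cradle, lying along the rail, axis 56 mm above the counter. x points along the row away from the stop. When the plate just touches the cups, white_face lies on this point.
- brown_tip (a point): End of the bar of the red knob on the other holder, alike but with brown cups, already closed up and locked: leave alone. 21 mm from that knob's axis, 85 mm above the counter.
Not all that is in view belongs to the job. What is shaped like the part that bears white_cups_end but yellow is not meant.

How it is judged:
By the outcome, as a careful person would: the job done as asked, in the order asked, and still so for the second after the job is handed in, with the robot touching nothing.
It also fails if it takes over 37 s, if anything falls off the work surface, if the arm or the gripper's body presses on something with over 40 N, if the wrist force passes 120 N, or if a joint passes its speed limit or range.

## Working session

There is one attempt and no reset: what is moved stays moved. The work goes in short steps, Python scripts to look and compute and a shell command to move; the robot and the scene stay as the last step left them, time stands still between calls to the robot, and variables do not carry over. Pictures are saved under pics/ and viewed, and the job is handed in when it is done.

```bash
ls; mkdir -p pics; cat > h.py <<'E'
import numpy as np,cv2
from workcell import manip
from scipy.spatial.transform import Rotation as R
def cam(name):
    c=manip.get_calibration(name)
    K=np.array([[c['fx'],0,c['cx']],[0,c['fy'],c['cy']],[0,0,1.]]);d=np.array([c['k1'],0,0,0,0.])
    if 'rvec' in c:
        Rm=cv2.Rodrigues(np.array(c['rvec'],float))[0];t=np.array(c['tvec'],float).ravel()
        return K,d,Rm.T,-Rm.T@t
    o=manip.get_obs();Rt=R.from_quat(o['ee_rot']).as_matrix();T=np.array(c['T_tool_cam'])
    return K,d,Rt@T[:3,:3],Rt@T[:3,3]+np.array(o['position'])
def ray(C,uv):
    p=cv2.undistortPoints(np.array(uv,float).reshape(-1,1,2),C[0],C[1]).reshape(-1,2)
    return np.c_[p,np.ones(len(p))]@C[2].T
def onz(C,uv,z):
    r=ray(C,uv);return C[3]+r*((z-C[3][2])/r[:,2])[:,None]
def bydepth(C,uv,dep):
    return np.array([C[3]+r*dep[int(v),int(u)] for r,(u,v) in zip(ray(C,uv),uv)])
def proj(C,P):
    Rm=C[2].T
    return cv2.projectPoints(np.array(P,float).reshape(-1,1,3),cv2.Rodrigues(Rm)[0],-Rm@C[3],C[0],C[1])[0].reshape(-1,2)
E
python3 - <<'E'
from h import *
import pickle
print(manip.get_obs(),manip.grasp_offset)
for n in('scene','top'):
    C=cam(n);p,d=manip.camera(n);cv2.imwrite(f'pics/{n}0.png',p);pickle.dump((C,p,d),open(f'{n}0.pkl','wb'));print(n,C[3],C[2][:,2])
E
```

```text
pics
{'clock': 0.0, 'joint_pos': array([-1.2525693 ,  0.33288061, -0.06468918,  1.46095774,  0.02160734,
        1.34989018, -0.08849446]), 'joint_velocities': array([-7.32621600e-04,  6.76053349e-04, -9.91428402e-06,  4.59871239e-04,
       -5.28267891e-04, -1.32525649e-03,  1.36125585e-04]), 'tau': array([-2.35188551e-06, -6.25447297e+01,  4.88985737e-02, -3.91610599e+01,
        1.60502165e-02,  9.87956155e-03,  2.51445721e-05]), 'position': array([0.20880344, 0.58868624, 0.23050261]), 'ee_rot': array([ 8.16776823e-01,  5.76953293e-01, -5.64897971e-04,  4.46560062e-04]), 'ft_force': array([-0.06757146,  1.19120125, -0.14828578]), 'torque': array([-0.00679464,  0.02761252, -0.00337569]), 'grip_width': 1.0018064744102102} 0.0187
scene [ 1.1754387  -0.24321849  0.61575019] [-0.76904285  0.26406408 -0.58210244]
top [ 0.45296718 -0.0104148   1.03084216] [ 0.03478917 -0.00218361 -0.99939229]
```

View pics/scene0.png

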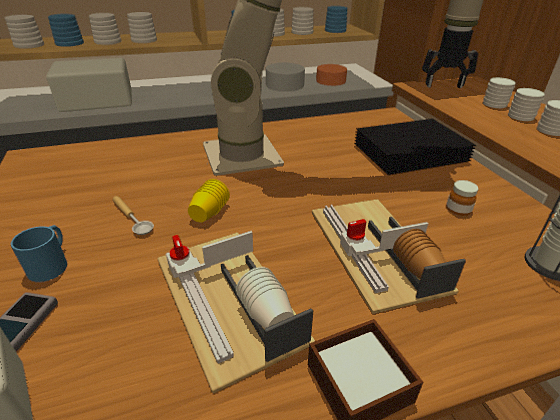

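View pics/top0.png

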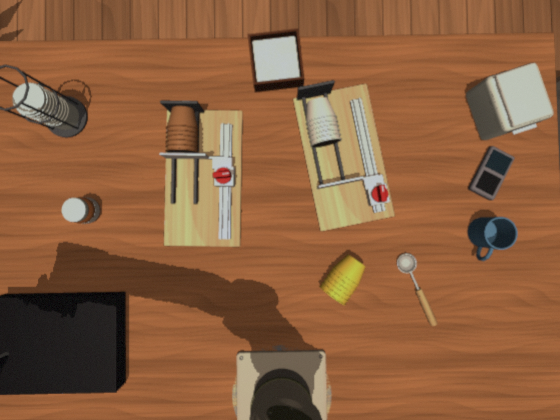

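The top view shows the white cups at (321,120), the white holder's plate at (341,182) and its knob at (378,193). The brown holder's knob is at (223,175), and the loose yellow cups at (343,280) are not meant. Next I enlarge the white holder to confirm the target.

```bash
python3 - <<'E'
from h import *
import pickle
C,p,d=pickle.load(open('top0.pkl','rb'))
a=cv2.resize(p[75:235,285:405],None,fx=3.7,fy=3.7,interpolation=cv2.INTER_CUBIC)
C2,q,_=pickle.load(open('scene0.pkl','rb'))
cv2.imwrite('pics/crop0.png',a)
b=cv2.resize(q[225:390,150:320],None,fx=3.5,fy=3.5,interpolation=cv2.INTER_CUBIC);cv2.imwrite('pics/crop1.png',b)
hsv=cv2.cvtColor(p,cv2.COLOR_BGR2HSV)
m=((hsv[...,0]<6)|(hsv[...,0]>174))&(hsv[...,1]>180)&(hsv[...,2]>90)
n,l,s,c=cv2.connectedComponentsWithStats(m.astype(np.uint8))
for i in range(1,n):
    if s[i,4]>20:print(s[i],c[i],onz(C,[c[i]],.085), bydepth(C,[c[i]],d))
E
```

```text
[213 169  17  14 137] [221.40145985 175.3649635 ] [[0.56574877 0.13586929 0.085     ]] [[0.56470301 0.13451288 0.09377023]]
[379 186   9  15  66] [383.03030303 194.25757576] [[ 0.51311979 -0.25677928  0.085     ]] [[ 0.5124099  -0.25387184  0.09616223]]
[373 188   6  13  58] [375.5862069  193.93103448] [[ 0.51421696 -0.23868747  0.085     ]] [[ 0.51554405 -0.24363343  0.06450653]]
```

View pics/crop0.png

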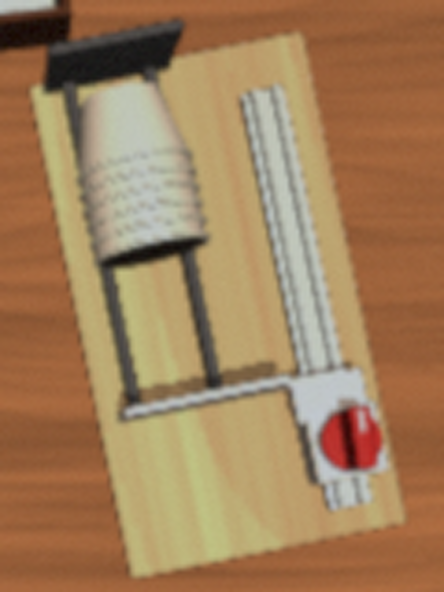

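View pics/crop1.png

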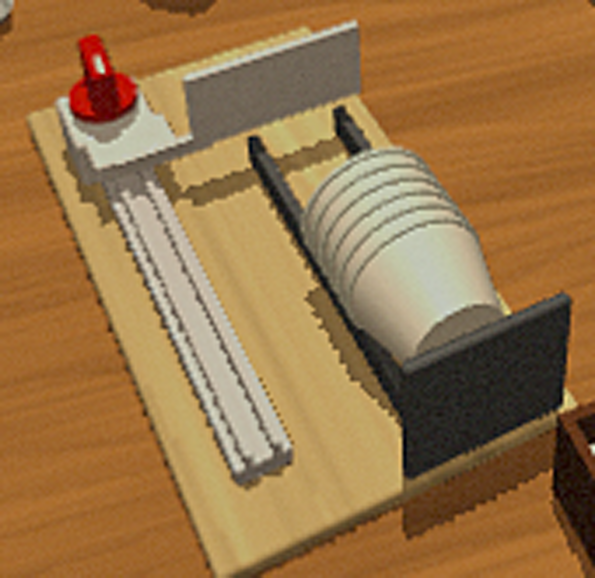

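The crops confirm the target: the white holder's stop, with a red disc and bar at (378,193), its plate ahead-left, and the white paper cups in the wire cradle. I'll move the hand over it for a close look.

```bash
python3 -m crank '[[[0.6,-0.7,0.1,0,0,0.8,85],[0.6,-0.7,0.1,0,0,0.8,85],[0.6,-0.7,0.1,0,0,0.8,85],[0.6,-0.7,0.1,0,0,0.8,85],[0.6,-0.7,0.1,0,0,0.8,85],[0.6,-0.7,0.1,0,0,0.8,85],[0.6,-0.7,0.1,0,0,0.8,85],[0.6,-0.7,0.1,0,0,0.8,85]]]' 
python3 -m crank '[[[0.0,-0.9,0,0,0,0,60],[0,-0.9,0,0,0,0,60],[0,-0.9,0,0,0,0,60],[0,-0.9,0,0,0,0,60],[0,-0.9,0,0,0,0,60],[0,-0.9,0,0,0,0,60],[0,-0.9,0,0,0,0,60],[0,-0.9,0,0,0,0,60]]]' 
python3 -m crank '[[[0.0,-0.5,0,0,0,0,60],[0,-0.5,0,0,0,0,60],[0,0,0,0,0,0,60]]]' 
python3 - <<'E'
from h import *
import pickle
o=manip.get_obs();print(o['position'],R.from_quat(o['ee_rot']).as_matrix()[:,0],o['joint_pos'])
for n in('wrist',):
    C=cam(n);p,d=manip.camera(n);cv2.imwrite(f'pics/{n}1.png',p);pickle.dump((C,p,d),open(f'{n}1.pkl','wb'));print(n,C[3],C[2][:,2])
E
```

```text
clock: 1.1
position: [0.4977, 0.2515, 0.2794]
ee_rot: [0.625, 0.78, -0.0, -0.0]
ft_force: [-0.3, 1.7, -0.1]
grip_width: 0.996
clock: 2.1
position: [0.4965, -0.1805, 0.2792]
ee_rot: [0.626, 0.78, 0.0, -0.0]
ft_force: [0.3, 0.5, 0.4]
grip_width: 0.702
clock: 2.48
position: [0.496, -0.2412, 0.279]
ee_rot: [0.628, 0.778, -0.001, -0.0]
ft_force: [1.0, -0.1, -0.4]
grip_width: 0.705
[ 0.49596883 -0.24124772  0.27898601] [-2.12098803e-01  9.77248072e-01 -5.51085812e-04] [-0.17834952  0.15318023  0.61879932  1.61350032 -0.08870636  1.40423514
  2.234211  ]
wrist [ 0.43122006 -0.25539051  0.42178399] [ 0.25620708  0.05463446 -0.96507668]
```

View pics/wrist1.png

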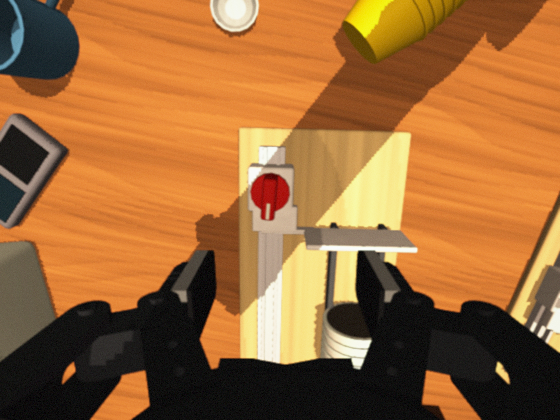

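The wrist view shows the white stop's knob at (270,192), its plate along (305–415,240) and the near end of the white cups at (350,320). I'll enlarge it and measure.

```bash
python3 - <<'E'
from h import *
import pickle
C,p,d=pickle.load(open('wrist1.pkl','rb'))
cv2.imwrite('pics/crop2.png',cv2.resize(p[140:260,235:425],None,fx=4,fy=4,interpolation=cv2.INTER_CUBIC))
cv2.imwrite('pics/crop3.png',cv2.resize(p[210:365,290:400],None,fx=3.8,fy=3.8,interpolation=cv2.INTER_CUBIC))
hsv=cv2.cvtColor(p,cv2.COLOR_BGR2HSV)
m=(((hsv[...,0]<8)|(hsv[...,0]>172))&(hsv[...,1]>170)&(hsv[...,2]>60)).astype(np.uint8)
m[:, :230]=0; m[:,320:]=0
n,l,s,c=cv2.connectedComponentsWithStats(m)
k=1+np.argmax(s[1:,4]);print(s[k])
v,u=np.nonzero(l==k)
P=bydepth(C,np.c_[u,v],d)
print('z hist',np.histogram(P[:,2],bins=np.arange(.05,.11,.005)))
t=P[P[:,2]>.088][:, :2]; ds=P[(P[:,2]>.066)&(P[:,2]<.074)][:,:2]
for nme,Q in(('bar',t),('disc',ds)):
    r=cv2.minAreaRect(Q.astype(np.float32)*1000);print(nme,len(Q),Q.mean(0),r)
E
```

```text
[ 251  174   38   46 1162]
z hist (array([  0,   0, 530,  73,  13,  13,  17,  12, 465,  36,   0]), array([0.05 , 0.055, 0.06 , 0.065, 0.07 , 0.075, 0.08 , 0.085, 0.09 ,
       0.095, 0.1  , 0.105]))
bar 509 [ 0.51294087 -0.25431496] ((484.1728210449219, -257.3123779296875), (104.99827575683594, 14.355892181396484), 5.706941604614258)
disc 20 [ 0.50147151 -0.2552692 ] ((513.207763671875, -255.70510864257812), (33.83297348022461, 16.498695373535156), 7.239459037780762)
```

View pics/crop2.png

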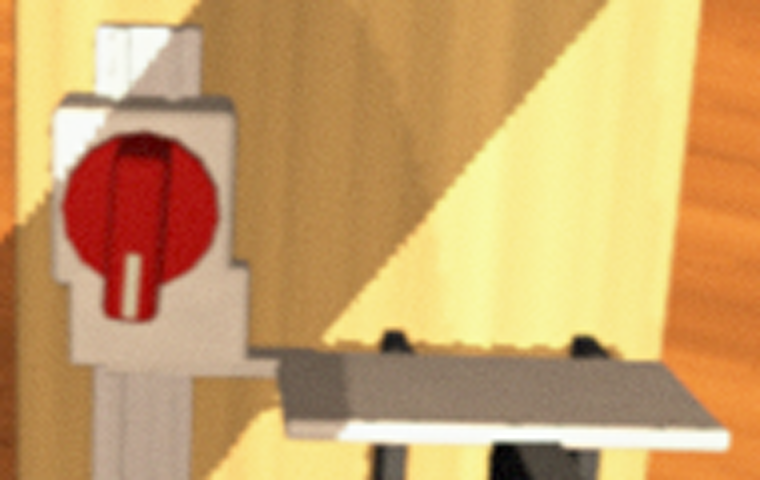

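View pics/crop3.png

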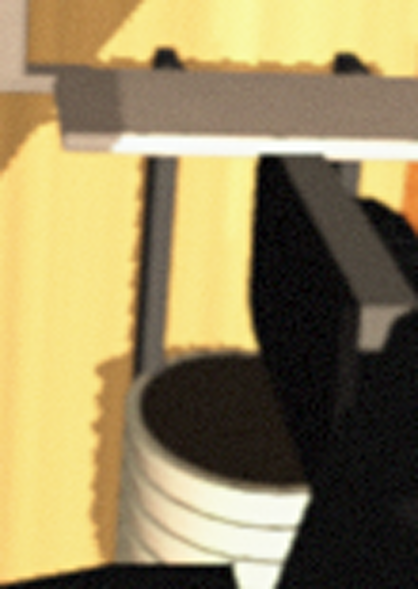

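```bash
python3 - <<'E'
from h import *
import pickle
C,p,d=pickle.load(open('wrist1.pkl','rb'))
hsv=cv2.cvtColor(p,cv2.COLOR_BGR2HSV)
v,u=np.mgrid[165:235,245:300];uv=np.c_[u.ravel(),v.ravel()]
red=(((hsv[...,0]<8)|(hsv[...,0]>172))&(hsv[...,1]>170)&(hsv[...,2]>60))[165:235,245:300].ravel()
P=bydepth(C,uv,d)
D=P[red&(P[:,2]<.07)];print('disc z',np.percentile(D[:,2],[5,25,50,75,95]))
T=P[(P[:,2]>.087)&(P[:,2]<.1)]
print('bar z',np.median(T[:,2]),len(T))
for _ in range(3):
    vx,vy,x0,y0=cv2.fitLine(T[:,:2].astype(np.float32),cv2.DIST_HUBER,0,1e-4,1e-4).ravel()
    a=np.array([vx,vy])*np.sign(vx);nn=np.array([-a[1],a[0]]);c=T[:,:2]-[x0,y0];T=T[(abs(c@nn)<.011)&(abs(c@a)<.03)]
c=T[:,:2]-[x0,y0];sa=np.percentile(c@a,[1,99]);sn=np.percentile(c@nn,[2,98]);print('bar ang',np.degrees(np.arctan2(a[1],a[0])),sa,sn,'centre',np.array([x0,y0])+a*sa.mean()+nn*sn.mean())
r=cv2.minAreaRect((D[:,:2]*1000).astype(np.float32));print('disc',r)
# plate top
pl=onz(C,[[306.3,249.3],[417,251.8]],.096);e=pl[1]-pl[0];print('plate',pl,np.degrees(np.arctan2(e[1],e[0]))-90)
Ct,pt,dt=pickle.load(open('top0.pkl','rb'))
# board edges/rail in top view: rail left edge and right edge from crop0 (/3.7 + 285,75)
f=lambda q:np.array(q)/3.7+[285,75]
for nm,q,z in(('railL',[[243,100],[298,372]],.04),('railR',[[283,92],[340,368]],.04),('boardL',[[33,92],[133,577]],.015),('boardR',[[302,38],[403,522]],.015)):
    w=onz(Ct,f(q),z);g=w[0]-w[1];print(nm,w[:,:2].round(4).tolist(),np.degrees(np.arctan2(g[1],g[0])))
pp=onz(Ct,f([[122,411],[290,381]]),.096);print('plate top view',pp, np.degrees(np.arctan2(*(pp[0]-pp[1])[1::-1]))-90)
E
```

```text
disc z [0.062744   0.06353389 0.06404515 0.06458357 0.06537507]
bar z 0.0938279926380875 602
bar ang 7.2923937 [-0.01974595  0.02091509] [-0.00675004  0.00659602] centre [ 0.51656408 -0.25399439]
disc ((515.4599609375, -254.07630920410156), (38.96656799316406, 39.222389221191406), 4.298959732055664)
plate [[ 0.55840085 -0.20679748  0.096     ]
 [ 0.53784859 -0.09772515  0.096     ]] 10.671002985453754
railL [[0.7547, -0.1914], [0.5646, -0.2251]] 10.04427043699155
railR [[0.7599, -0.2193], [0.5669, -0.2541]] 10.226336603739211
boardL [[0.7705, -0.0466], [0.4246, -0.1108]] 10.528218980843551
boardR [[0.8063, -0.239], [0.4601, -0.3019]] 10.301053707312464
plate top view [[ 0.53472952 -0.09785254  0.096     ]
 [ 0.55248675 -0.2075916   0.096     ]] 9.191539868552624
```

```bash
python3 - <<'E'
from h import *
import pickle
th=np.radians(10.3);a=np.array([np.cos(th),np.sin(th)]);n=np.array([-a[1],a[0]])
for f in('wrist1','top0'):
    C,p,d=pickle.load(open(f+'.pkl','rb'))
    v,u=np.mgrid[0:420:1,0:560:1];m=d.ravel()>0
    uv=np.c_[u.ravel(),v.ravel()][m]
    P=C[3]+ray(C,uv)*d.ravel()[m][:,None]
    s=P[:,:2]@a;l=P[:,:2]@n;z=P[:,2]
    # lane centre
    kn=(np.array([.5165,-.254])@n);lc=kn+.105
    for lo,hi in((.05,.06),(.06,.07),(.07,.08),(.08,.09),(.09,.097),(.097,.102)):
        k=(abs(l-lc)<.045)&(s>.53)&(s<.72)&(z>lo)&(z<hi)
        if k.sum()>5:print(f,lo,k.sum(),np.percentile(s[k],[0,2,5,10,25]).round(4),'lat',np.percentile(l[k]-lc,[2,98]).round(3))
    k=(abs(l-lc)<.06)&(s>.49)&(s<.53)&(z>.085)&(z<.105);print('plate top',k.sum(),np.percentile(s[k],[2,50,98]).round(4),np.median(z[k]))
E
```

```text
wrist1 0.05 238 [0.6137 0.614  0.6142 0.6145 0.6151] lat [-0.039  0.008]
wrist1 0.06 304 [0.6135 0.6139 0.6141 0.6143 0.6147] lat [-0.039  0.007]
wrist1 0.07 378 [0.6132 0.6139 0.614  0.6143 0.6147] lat [-0.036  0.007]
wrist1 0.08 464 [0.6136 0.6142 0.6143 0.6145 0.6151] lat [-0.031  0.007]
wrist1 0.09 602 [0.6138 0.6147 0.615  0.6154 0.6204] lat [-0.02   0.007]
wrist1 0.097 15 [0.6147 0.6148 0.615  0.6152 0.6161] lat [-0.01   0.001]
plate top 885 [0.5067 0.5078 0.5123] 0.095067800907155
top0 0.05 45 [0.6129 0.6129 0.613  0.6132 0.6137] lat [-0.038  0.042]
top0 0.06 101 [0.6127 0.6127 0.6131 0.6133 0.6199] lat [-0.037  0.041]
top0 0.07 233 [0.6128 0.6131 0.6134 0.6142 0.6307] lat [-0.033  0.037]
top0 0.08 521 [0.613  0.6135 0.6159 0.6221 0.6407] lat [-0.027  0.031]
top0 0.09 389 [0.6131 0.6144 0.6162 0.6205 0.6324] lat [-0.016  0.021]
top0 0.097 11 [0.6131 0.6134 0.6138 0.6146 0.6311] lat [-0.009  0.011]
plate top 119 [0.5052 0.508  0.5113] 0.09471423070511487
```

Cup end lies at s≈0.614 along the rail and the plate front at s≈0.512, so travel is about 102 mm. The rail bearing is 10.3° and the bar bearing 7.3°. Next I align over the knob and start down.

```bash
python3 -m crank '[[[0.34,-0.21,-0.4,0,0,-1,45],[0,0,-0.6,0,0,0,45],[0,0,-0.6,0,0,0,45],[0,0,-0.6,0,0,0,45],[0,0,-0.3,0,0,0,45],[0,0,0,0,0,0,45]]]' 40
python3 - <<'E'
from h import *
import pickle
o=manip.get_obs();x=R.from_quat(o['ee_rot']).as_matrix()[:,0];print(o['position'],np.degrees(np.arctan2(x[1],x[0])))
C=cam('wrist');p,d=manip.camera('wrist');cv2.imwrite('pics/wrist2.png',p)
E
```

```text
clock: 3.28
position: [0.517, -0.2505, 0.1287]
ee_rot: [0.659, 0.752, -0.0, -0.001]
ft_force: [0.6, -0.2, 0.2]
grip_width: 0.526
[ 0.51704358 -0.25054301  0.12868687] 97.52964286129205
```

View pics/wrist2.png

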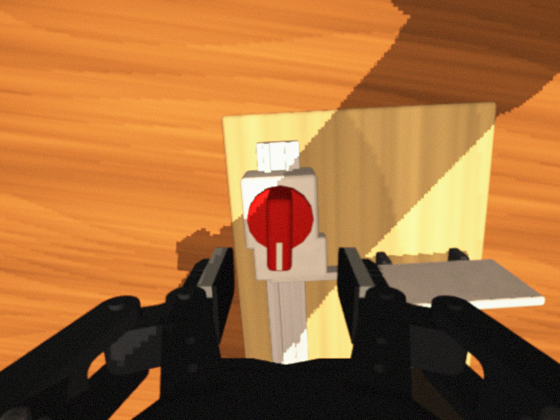

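The bar at (280,225) is centred between the fingers apart from about 3 mm in y. I'll correct that, descend and grip.

```bash
python3 -m crank '[[[0,-0.06,-0.4,0,0,0,45],[0,0,-0.4,0,0,0,45],[0,0,-0.2,0,0,0,45],[0,0,0,0,0,0,45]]]' 40
python3 -m crank '[[[0,0,0,0,0,0,5],[0,0,0,0,0,0,5],[0,0,0,0,0,0,5],[0,0,0,0,0,0,5],[0,0,0,0,0,0,5]]]' 50
```

```text
clock: 3.82
position: [0.5175, -0.2551, 0.0697]
ee_rot: [0.659, 0.752, 0.0, 0.0]
ft_force: [-0.1, -0.1, -0.3]
grip_width: 0.524
clock: 4.45
position: [0.5182, -0.2541, 0.0706]
ee_rot: [0.659, 0.752, 0.001, 0.0]
ft_force: [-2.3, 6.0, 8.1]
grip_width: 0.151
```

```bash
python3 -m crank '[[[0.1,0.018,0.03,0,0,0,5],[0.2,0.036,0,0,0,0,5],[0.25,0.045,0,0,0,0,5],[0.25,0.045,0,0,0,0,5],[0.25,0.045,0,0,0,0,5],[0.25,0.045,0,0,0,0,5],[0.2,0.036,0,0,0,0,5],[0,0,0,0,0,0,5]]]' 50
python3 - <<'E'
from h import *
import pickle
o=manip.get_obs();print(o['position'],o['ft_force'])
for n in('wrist','top','scene'):
    C=cam(n);p,d=manip.camera(n);cv2.imwrite(f'pics/{n}3.png',p);pickle.dump((C,p,d),open(f'{n}3.pkl','wb'))
p=cv2.imread('pics/scene3.png');cv2.imwrite('pics/crop4.png',cv2.resize(p[200:400,150:350],None,fx=3,fy=3))
p=cv2.imread('pics/top3.png');cv2.imwrite('pics/crop5.png',cv2.resize(p[70:240,285:405],None,fx=3.5,fy=3.5))
E
```

```text
clock: 5.45
position: [0.6084, -0.2371, 0.0708]
ee_rot: [0.659, 0.752, 0.001, -0.0]
ft_force: [-0.0, 5.7, -3.8]
grip_width: 0.151
[ 0.60841721 -0.23712843  0.07083172] [-0.04864231  5.71960965 -3.78781078]
```

View pics/crop4.png

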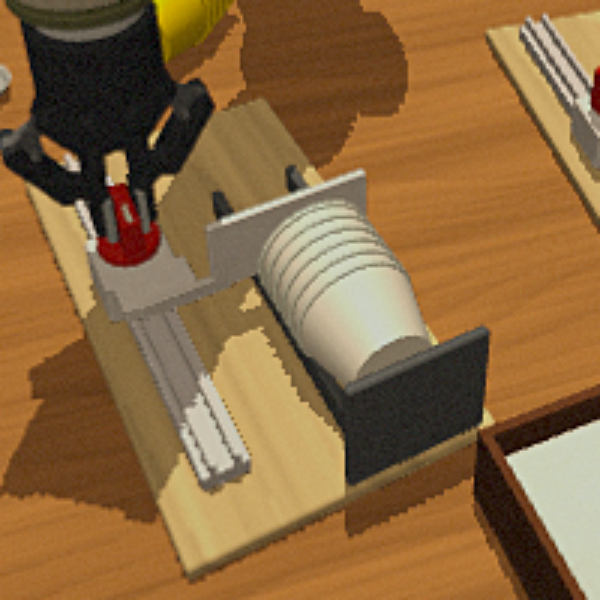

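View pics/wrist3.png

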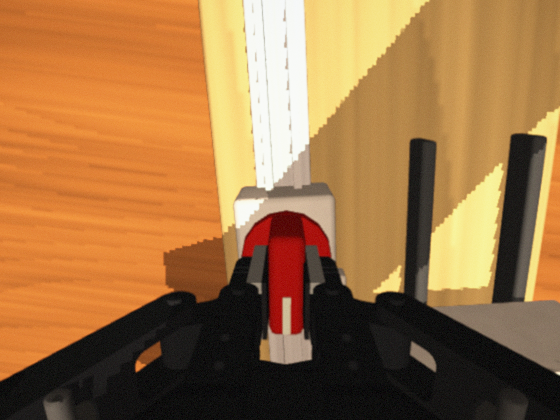

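View pics/crop5.png

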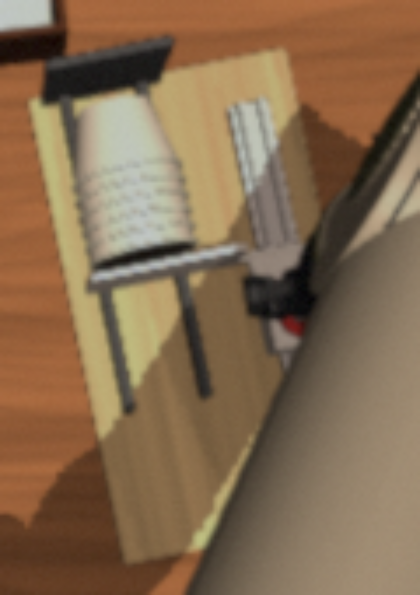

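The stop slid and a gap of roughly 10 mm remains. I'll measure it from the top view.

```bash
cat > gap.py <<'E'
from h import *
import pickle,sys
th=np.radians(10.3);a=np.array([np.cos(th),np.sin(th)]);n=np.array([-a[1],a[0]])
lc=np.array([.5165,-.254])@n+.105
def gap(f,s0):
    C,p,d=pickle.load(open(f+'.pkl','rb'))
    v,u=np.mgrid[0:420,0:560];m=d.ravel()>0
    P=C[3]+ray(C,np.c_[u.ravel(),v.ravel()][m])*d.ravel()[m][:,None]
    s=P[:,:2]@a;l=P[:,:2]@n;z=P[:,2]
    k=(abs(l-lc)<.05)&(s>s0-.02)&(s<s0+.02)&(z>.088)&(z<.103)
    print(f,'profile near plate top:',[(round(x,3),int(((s[k]>=x)&(s[k]<x+.002)).sum())) for x in np.arange(s0-.02,s0+.02,.002)])
    k=(l-lc>.042)&(l-lc<.055)&(s>s0-.02)&(s<s0+.02)&(z>.088)&(z<.103)
    print('plate end only',np.percentile(s[k],[2,50,98]).round(4))
    k=(abs(l-lc)<.043)&(z>.048)&(z<.085)&(s>s0+.001)&(s<.7); print('cups side',np.percentile(s[k],[1,3,5,10]).round(4))
E
python3 -c "
from gap import *
gap('top0',.512);gap('top3',.604)"
```

```text
top0 profile near plate top: [(np.float64(0.492), 0), (np.float64(0.494), 0), (np.float64(0.496), 0), (np.float64(0.498), 0), (np.float64(0.5), 0), (np.float64(0.502), 0), (np.float64(0.504), 16), (np.float64(0.506), 36), (np.float64(0.508), 32), (np.float64(0.51), 21), (np.float64(0.512), 0), (np.float64(0.514), 0), (np.float64(0.516), 0), (np.float64(0.518), 0), (np.float64(0.52), 0), (np.float64(0.522), 0), (np.float64(0.524), 0), (np.float64(0.526), 0), (np.float64(0.528), 0), (np.float64(0.53), 0), (np.float64(0.532), 0)]
plate end only [0.5061 0.5085 0.5107]
cups side [0.6129 0.613  0.6132 0.6135]
top3 profile near plate top: [(np.float64(0.584), 0), (np.float64(0.586), 0), (np.float64(0.588), 0), (np.float64(0.59), 0), (np.float64(0.592), 0), (np.float64(0.594), 0), (np.float64(0.596), 32), (np.float64(0.598), 37), (np.float64(0.6), 29), (np.float64(0.602), 13), (np.float64(0.604), 0), (np.float64(0.606), 0), (np.float64(0.608), 0), (np.float64(0.61), 0), (np.float64(0.612), 10), (np.float64(0.614), 16), (np.float64(0.616), 14), (np.float64(0.618), 9), (np.float64(0.62), 13), (np.float64(0.622), 14), (np.float64(0.624), 0)]
plate end only [0.5977 0.5997 0.6024]
cups side [0.6128 0.6131 0.6133 0.6136]
```

```bash
python3 -m crank '[[[0.07,0.013,0,0,0,0,5],[0.07,0.013,0,0,0,0,5],[0,0,0,0,0,0,5],[0,0,0,0,0,0,5]]]' 50
python3 - <<'E'
from h import *
import pickle
o=manip.get_obs();print(o['position'],o['ft_force'])
for n in('top','scene'):
    C=cam(n);p,d=manip.camera(n);cv2.imwrite(f'pics/{n}4.png',p);pickle.dump((C,p,d),open(f'{n}4.pkl','wb'))
p=cv2.imread('pics/scene4.png');q=cv2.imread('pics/top4.png');
cv2.imwrite('pics/crop6.png',np.hstack([cv2.resize(p[245:325,210:290],(400,400),interpolation=cv2.INTER_CUBIC),cv2.resize(q[85:165,295:375],(400,400),interpolation=cv2.INTER_CUBIC)]))
from gap import gap
gap('top4',.61)
E
```

```text
clock: 6.1
position: [0.6156, -0.2358, 0.0708]
ee_rot: [0.659, 0.752, 0.001, -0.001]
ft_force: [-1.0, 6.4, -3.6]
grip_width: 0.145
[ 0.6155945  -0.2357735   0.07083793] [-0.9759438   6.38130099 -3.56094524]
top4 profile near plate top: [(np.float64(0.59), 0), (np.float64(0.592), 0), (np.float64(0.594), 0), (np.float64(0.596), 0), (np.float64(0.598), 0), (np.float64(0.6), 0), (np.float64(0.602), 0), (np.float64(0.604), 38), (np.float64(0.606), 36), (np.float64(0.608), 28), (np.float64(0.61), 10), (np.float64(0.612), 11), (np.float64(0.614), 18), (np.float64(0.616), 9), (np.float64(0.618), 15), (np.float64(0.62), 11), (np.float64(0.622), 16), (np.float64(0.624), 17), (np.float64(0.626), 15), (np.float64(0.628), 13), (np.float64(0.63), 0)]
plate end only [0.6048 0.6072 0.61  ]
cups side [0.6132 0.6143 0.6157 0.6217]
```

View pics/crop6.png

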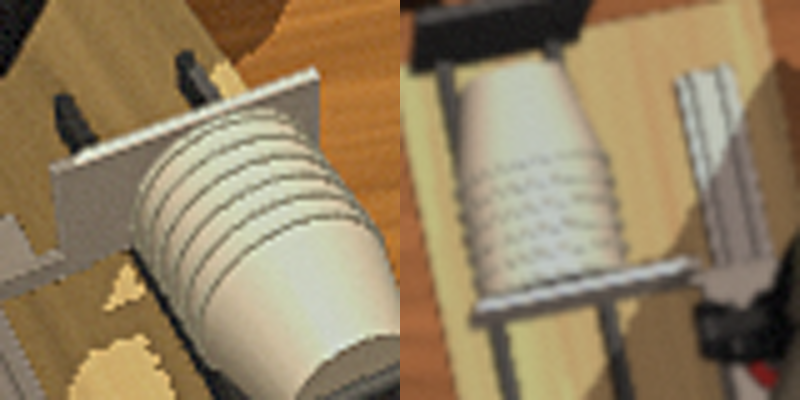

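Roughly 2.7 mm remains, so I'll nudge again.

```bash
python3 -m crank '[[[0.04,0.007,0,0,0,0,5],[0,0,0,0,0,0,5],[0,0,0,0,0,0,5]]]' 50
python3 - <<'E'
from h import *
import pickle
o=manip.get_obs();print(o['position'],o['ft_force'],(o['position'][:2]-np.array([.5182,-.2541]))@[.984,.179])
for n in('top','scene'):
    C=cam(n);p,d=manip.camera(n);cv2.imwrite(f'pics/{n}5.png',p);pickle.dump((C,p,d),open(f'{n}5.pkl','wb'))
p=cv2.imread('pics/scene5.png');q=cv2.imread('pics/top5.png');
cv2.imwrite('pics/crop7.png',np.hstack([cv2.resize(p[245:325,210:290],(400,400),interpolation=cv2.INTER_CUBIC),cv2.resize(q[85:165,295:375],(400,400),interpolation=cv2.INTER_CUBIC)]))
from gap import gap
gap('top5',.612)
E
```

```text
clock: 6.58
position: [0.6177, -0.2354, 0.0708]
ee_rot: [0.659, 0.752, 0.0, -0.001]
ft_force: [-1.2, 6.0, -3.4]
grip_width: 0.153
[ 0.61768727 -0.23541896  0.07081075] [-1.23214795  6.0461641  -3.4156519 ] 0.10123937681472749
top5 profile near plate top: [(np.float64(0.592), 0), (np.float64(0.594), 0), (np.float64(0.596), 0), (np.float64(0.598), 0), (np.float64(0.6), 0), (np.float64(0.602), 0), (np.float64(0.604), 0), (np.float64(0.606), 38), (np.float64(0.608), 34), (np.float64(0.61), 30), (np.float64(0.612), 19), (np.float64(0.614), 18), (np.float64(0.616), 8), (np.float64(0.618), 12), (np.float64(0.62), 15), (np.float64(0.622), 13), (np.float64(0.624), 18), (np.float64(0.626), 13), (np.float64(0.628), 15), (np.float64(0.63), 14), (np.float64(0.632), 0)]
plate end only [0.6074 0.6096 0.6128]
cups side [0.6168 0.6189 0.6212 0.6245]
```

View pics/crop7.png

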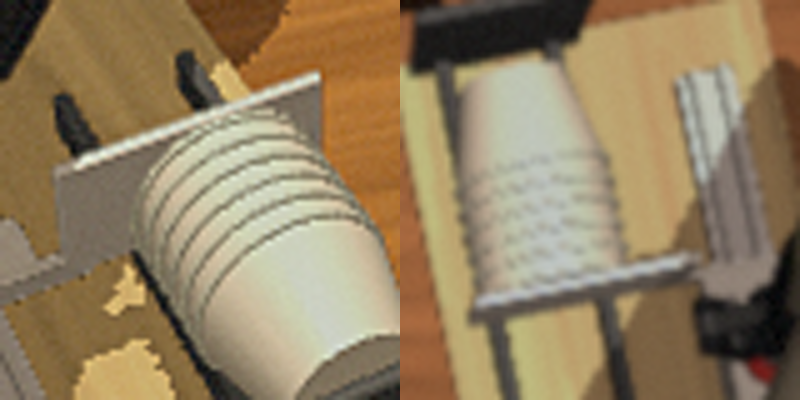

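The stop has moved 101.2 mm of about 102, so the plate almost touches the cups, and the cups have not moved. I'll turn clockwise in two halves, compensating for the small offset between grasp and knob axis.

```bash
python3 -m crank '[[[0,-0.002,0,0,0,-1,5],[0,-0.002,0,0,0,-1,5],[-0.001,-0.002,0,0,0,-1,5],[-0.001,-0.002,0,0,0,-1,5],[-0.001,-0.002,0,0,0,-1,5],[-0.001,-0.002,0,0,0,-1,5],[-0.001,-0.002,0,0,0,-1,5],[0,0,0,0,0,0,5]]]' 50
python3 - <<'E'
from h import *
import pickle
o=manip.get_obs();x=R.from_quat(o['ee_rot']).as_matrix()[:,0];print(o['position'],np.degrees(np.arctan2(x[1],x[0])),o['ft_force'],o['torque'],o['joint_pos'][6])
for n in('top',):
    C=cam(n);p,d=manip.camera(n);cv2.imwrite(f'pics/{n}6.png',p);pickle.dump((C,p,d),open(f'{n}6.pkl','wb'))
from gap import gap
gap('top6',.612)
E
```

```text
clock: 7.68
position: [0.6176, -0.2357, 0.0708]
ee_rot: [0.855, 0.519, 0.0, -0.001]
ft_force: [-2.2, 7.4, -2.3]
grip_width: 0.154
[ 0.61759057 -0.23572942  0.07082407] 62.47891365566653 [-2.17945941  7.43113435 -2.2808052 ] [ 1.47153761  0.37005526 -0.07024997] 1.6735336179973885
top6 profile near plate top: [(np.float64(0.592), 0), (np.float64(0.594), 0), (np.float64(0.596), 0), (np.float64(0.598), 0), (np.float64(0.6), 0), (np.float64(0.602), 0), (np.float64(0.604), 0), (np.float64(0.606), 34), (np.float64(0.608), 36), (np.float64(0.61), 34), (np.float64(0.612), 15), (np.float64(0.614), 21), (np.float64(0.616), 12), (np.float64(0.618), 14), (np.float64(0.62), 10), (np.float64(0.622), 9), (np.float64(0.624), 17), (np.float64(0.626), 14), (np.float64(0.628), 14), (np.float64(0.63), 10), (np.float64(0.632), 0)]
plate end only [0.607  0.6091 0.6121]
cups side [0.6175 0.6196 0.6219 0.6255]
```

```bash
python3 -m crank '[[[-0.001,-0.001,0,0,0,-1,5],[-0.001,-0.001,0,0,0,-1,5],[-0.001,-0.001,0,0,0,-1,5],[-0.001,-0.001,0,0,0,-1,5],[-0.001,-0.001,0,0,0,-1,5],[-0.001,-0.001,0,0,0,-1,5],[-0.001,-0.001,0,0,0,-1,5],[0,0,0,0,0,0,5]]]' 50
python3 - <<'E'
from h import *
import pickle
o=manip.get_obs();x=R.from_quat(o['ee_rot']).as_matrix()[:,0];print(o['position'],np.degrees(np.arctan2(x[1],x[0])),o['ft_force'],o['torque'],o['joint_pos'][6])
for n in('top','scene'):
    C=cam(n);p,d=manip.camera(n);cv2.imwrite(f'pics/{n}7.png',p);pickle.dump((C,p,d),open(f'{n}7.pkl','wb'))
from gap import gap
gap('top7',.612)
p=cv2.imread('pics/scene7.png');q=cv2.imread('pics/top7.png');
cv2.imwrite('pics/crop8.png',np.hstack([cv2.resize(p[205:325,170:290],(400,400),interpolation=cv2.INTER_CUBIC),cv2.resize(q[85:165,295:375],(400,400),interpolation=cv2.INTER_CUBIC)]))
E
```

```text
clock: 8.72
position: [0.6173, -0.236, 0.0708]
ee_rot: [0.971, 0.238, -0.0, -0.002]
ft_force: [-1.4, 6.9, -1.8]
grip_width: 0.151
[ 0.61728791 -0.23595191  0.07084315] 27.493308647970974 [-1.401209    6.86960905 -1.83870963] [ 1.63593333  0.45361408 -0.0826857 ] 1.1293077687101014
top7 profile near plate top: [(np.float64(0.592), 0), (np.float64(0.594), 0), (np.float64(0.596), 0), (np.float64(0.598), 0), (np.float64(0.6), 0), (np.float64(0.602), 0), (np.float64(0.604), 0), (np.float64(0.606), 36), (np.float64(0.608), 37), (np.float64(0.61), 28), (np.float64(0.612), 20), (np.float64(0.614), 14), (np.float64(0.616), 11), (np.float64(0.618), 14), (np.float64(0.62), 15), (np.float64(0.622), 12), (np.float64(0.624), 15), (np.float64(0.626), 17), (np.float64(0.628), 13), (np.float64(0.63), 13), (np.float64(0.632), 0)]
plate end only [0.6061 0.6075 0.6121]
cups side [0.6166 0.6194 0.6217 0.6252]
```

View pics/crop8.png

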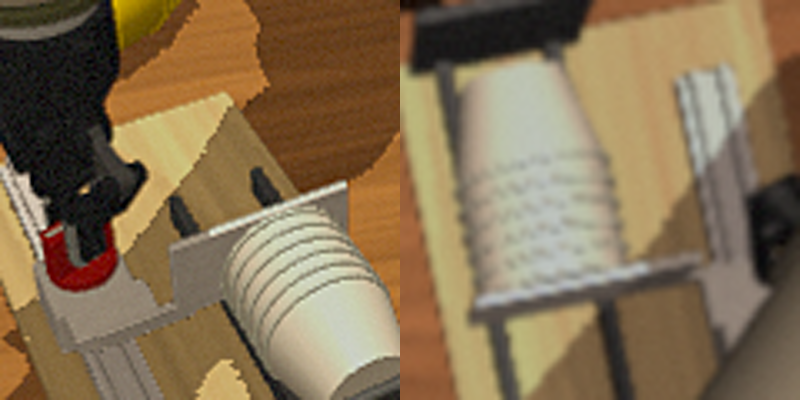

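```bash
python3 -m crank '[[[-0.001,0,0,0,0,-1,5],[-0.001,0,0,0,0,-1,5],[0,0,0,0,0,-1,5],[0,0,0,0,0,-0.6,5],[0,0,0,0,0,0,5],[0,0,0,0,0,0,5]]]' 50
python3 - <<'E'
from h import *
import pickle
o=manip.get_obs();x=R.from_quat(o['ee_rot']).as_matrix()[:,0];print(o['position'],np.degrees(np.arctan2(x[1],x[0])),o['ft_force'],o['torque'],o['joint_pos'][6])
for n in('top','scene'):
    C=cam(n);p,d=manip.camera(n);cv2.imwrite(f'pics/{n}8.png',p);pickle.dump((C,p,d),open(f'{n}8.pkl','wb'))
from gap import gap
gap('top8',.612)
p=cv2.imread('pics/scene8.png');q=cv2.imread('pics/top8.png');
cv2.imwrite('pics/crop9.png',np.hstack([cv2.resize(p[205:325,170:290],(400,400),interpolation=cv2.INTER_CUBIC),cv2.resize(q[85:165,295:375],(400,400),interpolation=cv2.INTER_CUBIC)]))
E
```

```text
clock: 9.57
position: [0.6171, -0.236, 0.0708]
ee_rot: [0.996, 0.084, -0.0, -0.002]
ft_force: [-2.7, 6.3, -0.9]
grip_width: 0.153
[ 0.6171286  -0.23596033  0.07083876] 9.611077892959878 [-2.69002111  6.31236908 -0.86764583] [1.55953831 0.53194285 0.41281499] 0.8520837499503682
top8 profile near plate top: [(np.float64(0.592), 0), (np.float64(0.594), 0), (np.float64(0.596), 0), (np.float64(0.598), 0), (np.float64(0.6), 0), (np.float64(0.602), 0), (np.float64(0.604), 1), (np.float64(0.606), 39), (np.float64(0.608), 34), (np.float64(0.61), 32), (np.float64(0.612), 15), (np.float64(0.614), 18), (np.float64(0.616), 9), (np.float64(0.618), 14), (np.float64(0.62), 13), (np.float64(0.622), 14), (np.float64(0.624), 15), (np.float64(0.626), 13), (np.float64(0.628), 12), (np.float64(0.63), 15), (np.float64(0.632), 0)]
plate end only [0.6065 0.6088 0.6127]
cups side [0.6167 0.619  0.6211 0.6247]
```

View pics/crop9.png

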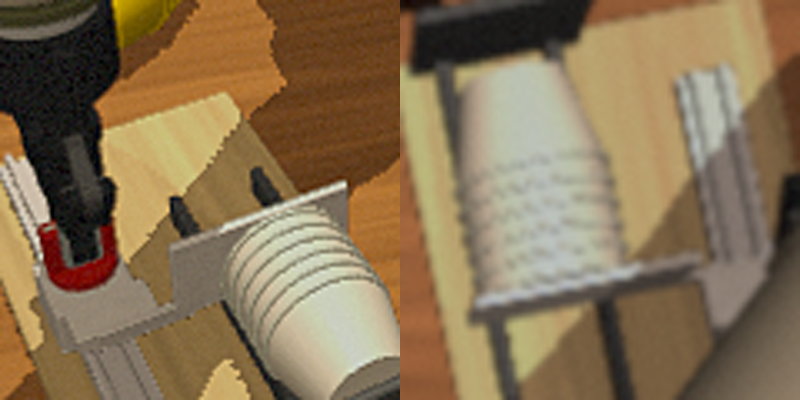

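The moment about z jumped to 0.41 Nm, so the end stop is reached. Before letting go I'll check the gap more closely.

```bash
python3 - <<'E'
from h import *
import cv2
g=lambda i,n:cv2.cvtColor(cv2.imread(f'pics/{n}{i}.png'),cv2.COLOR_BGR2GRAY).astype(np.float32)
# plate outer-left/upper-right end edge tracked along column lines in scene & top
for i in(4,5,6,7,8):
    out=[]
    if i!=6:
        S=g(i,'scene'); 
        w=S[255:272,266:273];sh,_=cv2.phaseCorrelate(g(5,'scene')[250:275,262:282],S[250:275,262:282],cv2.createHanningWindow((20,25),cv2.CV_32F));out.append(('scene',np.round(sh,2)))
    T=g(i,'top');sh,_=cv2.phaseCorrelate(g(5,'top')[132:156,306:322],T[132:156,306:322],cv2.createHanningWindow((16,24),cv2.CV_32F));out.append(('topplate',np.round(sh,2)))
    sh,_=cv2.phaseCorrelate(g(4,'top')[90:138,300:345],T[90:138,300:345],cv2.createHanningWindow((45,48),cv2.CV_32F));out.append(('topcups',np.round(sh,2)))
    print(i,out)
import pickle
C,p,d=pickle.load(open('scene8.pkl','rb'))
q=proj(C,[[.6,-.15,.096],[.601,-.15+.00018,.096]]);print('scene px/mm',q[1]-q[0])
cv2.imwrite('pics/crop10.png',np.hstack([cv2.resize(cv2.imread(f'pics/scene{i}.png')[250:300,235:285],(390,390),interpolation=cv2.INTER_CUBIC) for i in(5,8)]))
E
```

```text
4 [('scene', array([-0.37, -0.06])), ('topplate', array([0.43, 0.2 ])), ('topcups', array([ 0.5 , -0.06]))]
5 [('scene', array([0. , 0.5])), ('topplate', array([0., 0.])), ('topcups', array([ 0.42, -0.11]))]
6 [('topplate', array([0.11, 0.11])), ('topcups', array([ 0.55, -0.09]))]
7 [('scene', array([0.01, 0.68])), ('topplate', array([0.05, 0.08])), ('topcups', array([ 0.53, -0.09]))]
8 [('scene', array([-0.08,  0.9 ])), ('topplate', array([-0.05,  0.04])), ('topcups', array([ 0.61, -0.06]))]
scene px/mm [0.19709006 0.30593815]
```

View pics/crop10.png

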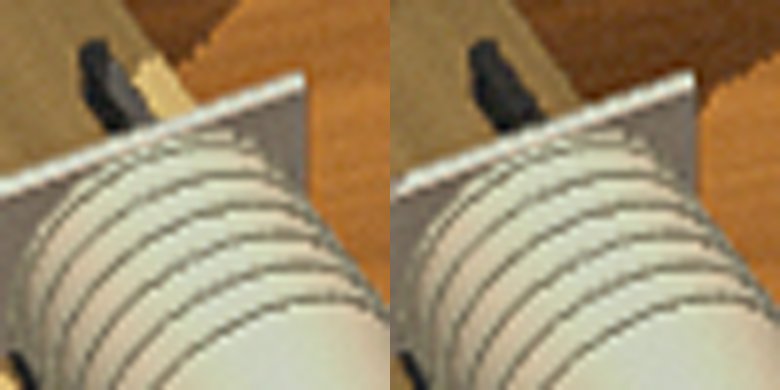

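The plate and cups have not shifted during the turn (under about 0.3 mm). Now I release and lift straight up.

```bash
python3 -m crank '[[[0,0,0,0,0,0,36],[0,0,0,0,0,0,36],[0,0,0,0,0,0,36],[0,0,0,0,0,0,36]]]' 20
python3 -m crank '[[[0,0,0.15,0,0,0,36],[0,0,0.5,0,0,0,36],[0,0,1,0,0,0,36],[0,0,1,0,0,0,36],[-0.5,0,0.7,0,0,0,36],[-1,0,0,0,0,0,36],[-0.5,0,0,0,0,0,36],[0,0,0,0,0,0,36]]]'
python3 - <<'E'
from h import *
import pickle
for n in('top','scene','wrist'):
    C=cam(n);p,d=manip.camera(n);cv2.imwrite(f'pics/{n}9.png',p);pickle.dump((C,p,d),open(f'{n}9.pkl','wb'))
from gap import gap
gap('top9',.612)
p=cv2.imread('pics/scene9.png')
cv2.imwrite('pics/crop11.png',cv2.resize(p[205:325,170:320],(750,600),interpolation=cv2.INTER_CUBIC))
E
```

```text
clock: 10.18
position: [0.6172, -0.2385, 0.0713]
ee_rot: [0.997, 0.082, 0.0, 0.0]
ft_force: [0.3, -0.3, -0.6]
grip_width: 0.42
clock: 11.18
position: [0.4956, -0.2389, 0.273]
ee_rot: [0.997, 0.082, 0.001, -0.001]
ft_force: [1.1, 0.4, -0.3]
grip_width: 0.424
top9 profile near plate top: [(np.float64(0.592), 0), (np.float64(0.594), 0), (np.float64(0.596), 0), (np.float64(0.598), 0), (np.float64(0.6), 0), (np.float64(0.602), 0), (np.float64(0.604), 0), (np.float64(0.606), 37), (np.float64(0.608), 34), (np.float64(0.61), 32), (np.float64(0.612), 16), (np.float64(0.614), 16), (np.float64(0.616), 13), (np.float64(0.618), 15), (np.float64(0.62), 15), (np.float64(0.622), 8), (np.float64(0.624), 20), (np.float64(0.626), 16), (np.float64(0.628), 8), (np.float64(0.63), 16), (np.float64(0.632), 0)]
plate end only [0.6073 0.608  0.6104]
cups side [0.6163 0.6193 0.6212 0.6247]
```

View pics/crop11.png

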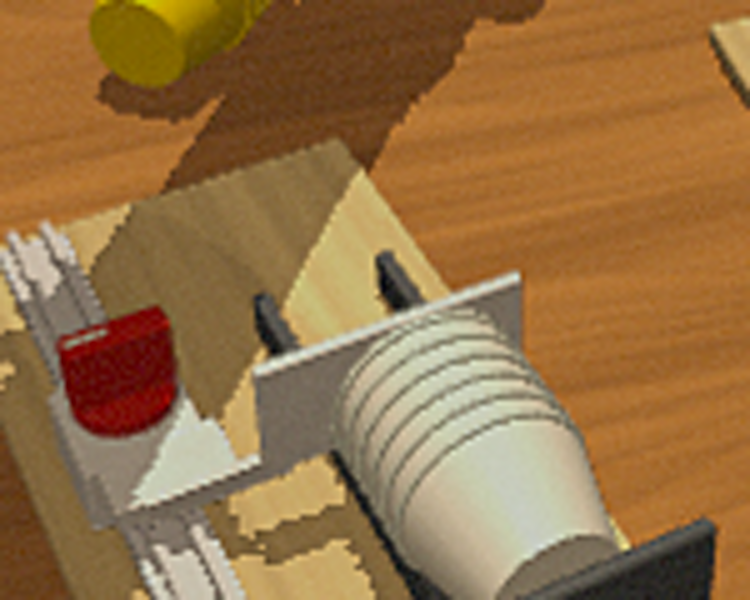

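View pics/wrist9.png

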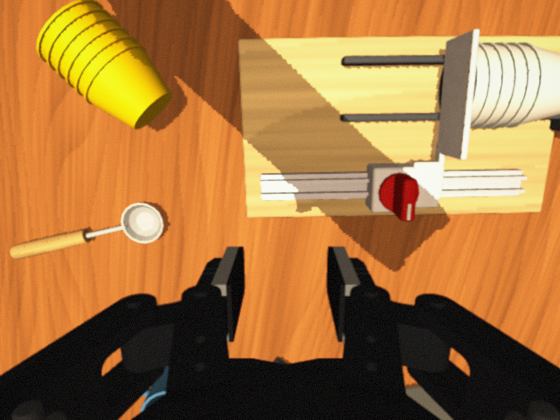

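View pics/top9.png

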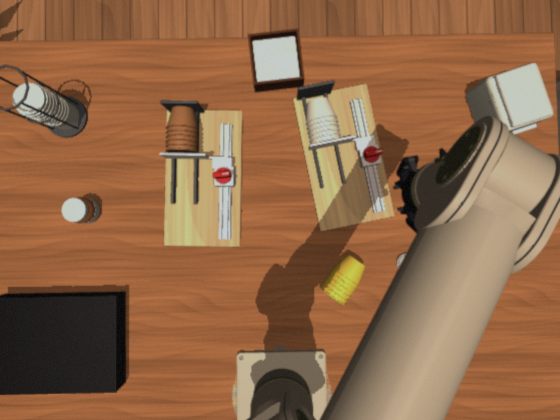

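The wrist view shows the knob at (403,195) lying across the rail, with its pointer away from the cups, and the plate at (460,95) against the cups. I'll check the angle and gap numerically.

```bash
python3 - <<'E'
from h import *
import pickle
from gap import a,n,lc
C,p,d=pickle.load(open('wrist9.pkl','rb'))
v,u=np.mgrid[0:235,230:560];u=u.ravel();v=v.ravel();dd=d[v,u]
P=C[3]+ray(C,np.c_[u,v])*dd[:,None]
s=P[:,:2]@a;l=P[:,:2]@n;z=P[:,2];k0=dd>0
T=P[k0&(z>.087)&(z<.1)&(u>375)&(u<425)&(v>165)&(v<230)]
vx,vy,x0,y0=cv2.fitLine(T[:,:2].astype(np.float32),cv2.DIST_HUBER,0,1e-4,1e-4).ravel();print('bar ang',np.degrees(np.arctan2(vy,vx)),len(T),'knob s',T[:,:2].mean(0)@a)
k=k0&(z>.09)&(z<.1)&(abs(l-lc)<.052)&(s>.59)&(s<.613)
for lo in np.arange(-.05,.05,.01):
    q=k0&(z>.092)&(z<.099)&(l-lc>lo)&(l-lc<lo+.01)&(s>.59)&(s<.63)
    h=np.sort(s[q]);print(round(lo,2),len(h),h[:1].round(4),np.percentile(h,[50,97]).round(4) if len(h) else '',h[1:][np.diff(h)>.001].round(4))
for lo,hi in((.02,.025),(.025,.03),(.03,.038)):
    q=k0&(z>lo)&(z<hi)&(abs(l-lc)<.025)&(s>.60)&(s<.63);print(lo,q.sum(),np.percentile(s[q],[2,10,25,50]).round(4) if q.sum() else '')
cv2.imwrite('pics/crop12.png',cv2.resize(p[20:230,365:525],None,fx=2.8,fy=2.8,interpolation=cv2.INTER_CUBIC))
E
```

```text
bar ang -79.794205 681 knob s 0.56323683742666
-0.05 90 [0.6079] [0.6104 0.614 ] []
-0.04 91 [0.6079] [0.6104 0.6144] []
-0.03 96 [0.6083] [0.6104 0.614 ] []
-0.02 162 [0.6084] [0.6136 0.6291] [0.6229]
-0.01 293 [0.6076] [0.6184 0.6287] []
0.0 310 [0.6075] [0.6174 0.6288] []
0.01 206 [0.6076] [0.6136 0.6287] [0.6203 0.6223]
0.02 101 [0.6073] [0.61   0.6137] [0.6158]
0.03 102 [0.6073] [0.61   0.6132] []
0.04 58 [0.6072] [0.6098 0.6137] []
0.02 68 [0.6143 0.6146 0.6148 0.6151]
0.025 35 [0.6142 0.6143 0.6145 0.6147]
0.03 1 [0.6002 0.6002 0.6002 0.6002]
```

View pics/crop12.png

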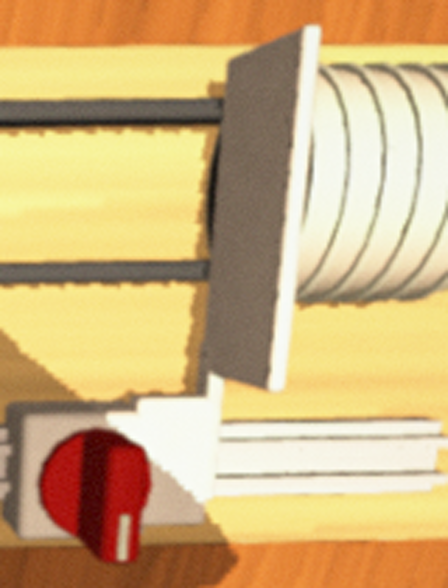

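```bash
python3 -c "
from workcell import manip
print(manip.get_obs()['clock']);print(manip.hand_in())"
```

```text
11.325
the job is handed in; nothing more can be done
None
```

The white-cup holder's stop is up against the cups and its red knob is turned a quarter turn clockwise. I let go and handed the job in at 11.3 s.

- **Slide:** I gripped the knob while it was free and slid the stop about 101 mm along the rail. In the last wrist view the plate front is at about 0.614 m along the rail and the cup end at about 0.6145 m. That leaves a gap of roughly 0.5–1 mm, and the cups did not move within what the images can resolve.
- **Turn:** I turned the knob in the same grasp until the wrist moment jumped to about 0.4 Nm. The bar now measures −79.8° against the rail's 10.3°, so it lies 90° across the rail.
- **After release:** The gripper was lifted well clear, and the last wrist force readings were about 1 N. I never went near the brown holder, and its knob looks unchanged in the last top view.

**Small disagreements:**
- The top camera's depth put the plate up to 1.5 mm farther back at some points during and after the turn. That reading is noisy; image comparison and the wrist view showed no such shift.
- The knob's disc measured about 63 mm above the counter, against the 70 mm implied by the description. This did not affect the grasp.

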